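# Push the loaded tea tray home into its corner

### The job

The blue tea tray has crept out of its corner on the shelf. Without lifting it, push it along the wood with your fingertips until its long back side lies flush against the wooden step behind it and its left end lies flush against the end board, then let go. The salt pot and the two steel glasses ride along standing on the tray and are not to be touched, and leave everything else where it is.

Things in the scene. Friction and masses are not known exactly. Their poses are not given: they have to be found in the camera images.
- tray: blue plastic tea tray, 180 (x) by 320 (y) by 30 high, upright walls 4 thick with a rolled top edge, floor 4 thick, about 0.45 kg, up to 1.1 kg with what stands on it. Origin: centre of its underside. x towards its long back side (away from the robot), y towards its left end, z up. It slides on the wood at a push of 4 to 9 N.
- tray_back_left (a point): outer bottom corner of the tray, back and left (90, 160, 0 in the tray's frame)
- tray_back_right (a point): outer bottom corner of the tray, back and right (90, -160, 0)
- tray_front_left (a point): outer bottom corner of the tray, front and left (-90, 160, 0)
- rack: fixed wooden shelf back. Origin: inner corner on the surface where step and end board meet; x square into the step (away from the robot), y square into the end board (left), z up. Step's front face: plane x = 0, y = 0 to -680, 50 high; tins and a peg board stand on it, up to 230 high. End board's inner face: plane y = 0, x = -260 to 240, 110 high, 18 thick. Tray centre when home: (-90, -160).
- glass_a: steel drinking glass standing on the tray, 68 across the rim, 54 across the foot, 100 high, 0.11 kg. Origin: centre of its underside; z along its axis.
- glass_b: the other steel glass, the same
- salt_pot: white ceramic salt pot with blue band and cork stopper, standing on the tray, 76 across, 100 high, 0.28 kg. Origin: centre of its underside; z its axis. At the start pot and glasses stand in a row along the tray in any order, centres 23 to 37 behind its middle line, all over 55 from the outside of its right end and over 70 from that of its front.
- sieve: orange plastic sieve, 132 across, 42 high, with a 110 long handle along its own -y, standing to the right of the tray. Origin: centre of its underside.
- masala_tin: round steel spice tin, 180 across, 84 high with its knob, nearer the robot on the right. Origin: centre of its underside.
- kadai: aluminium kadai (wok), 224 across, 300 over its two loop handles, 77 high, on the wood beyond the end board. Origin: centre of its underside.
Things that resemble listed ones, but are neither listed nor needed, are in the scene too. Leave any green, orange or pink look-alike of the glass_a alone.

How it is judged:
By the outcome, as a careful person would: the job done as asked, in the order asked, and still so for the second after the job is handed in, with the robot touching nothing.
It also fails if it takes over 64 s, if anything falls off the work surface, if the arm or the gripper's body presses on something with over 40 N, if the wrist force passes 120 N, or if a joint passes its speed limit or range.

### The arm

A 6-joint arm with a two-finger parallel gripper is mounted at the origin on the work surface. World frame = base frame: x ahead of the robot, y to its left, z up, the work surface at z = 0. Lengths are in m, angles in rad, forces in N, time in s.
With the tool pointing down it reaches from about 0.425 to 0.95 m from the base axis. Payload 3.5 kg.
Tool frame: the origin (TCP) lies between the finger pads; the fingertips stand 19 mm ahead of it and the grasp point (between the pads) is the TCP; z points along the fingers, y is the line along which they close (so a half turn about z gives the same grasp; the last joint's range is limited). The gripper opens to 85 mm and grips with 20 to 120 N. Pads are 22 mm wide; open, the fingers measure 114 mm over their backs; the gripper's body (76 mm by 85 mm) begins 54 mm behind the grasp point. The pads swing forward as they close: fully open they stand 13 mm farther back than shut.
Start: joints at [-1.472, 0.286, 1.577, -0, 1.279, -0.15], TCP at [0.166, -0.654, 0.25] pointing down, gripper open.
Joint ranges: [-2.77, 2.77], [-0.9, 2.22], [0.21, 2.48], [-1.53, 4.67], [0.24, 2.81], [-2.84, 2.84]. Speed limits (rad/s): [2.79, 2.79, 3.14, 3.14, 3.14, 3.14].

### API

Orientations are given as a unit quaternion [x, y, z, w].
In Python, from plant import get_state, cams, ctrl gives the robot as it stands. The module is installed in compiled form; this text tells all that it offers.
- The arm moves only by the tool jog_arm, never from a script. Its argument "deltas" is text: rows parted by semicolons, each of 6 numbers parted by spaces: the shift along the world's x, y, z normalised to -1 to 1, where 1 is 0.02 m, then the turn, a rotation vector about the world's x, y, z normalised to -1 to 1, where 1 is 0.1 rad. In form: x y z ax ay az; .... A call has 1 to 20 rows; each row shifts and turns the commanded pose from where the row before left it; what a row does not reach is not made up. A row lasts 1/8 s, in which the tool goes at most 62.5 mm and 10.7 degrees, less where a joint would pass 70% of its speed; a pose out of reach is approached as far as the arm can. A call with a number of a shift or a turn outside -1 to 1 is refused whole. A call with a gripper value outside its range is refused whole. "gripper" is the opening, from 0 (shut) to 1 (fully open), set as the call begins (left out, the last holds). The fingers move at their own pace and stop on an object; "squeeze" is the grip in N (left out, the last holds). Time passes only in rows, so rows that do not move let the fingers close. It gives the time, the measured TCP pose, the force, the opening and the grip force at its end, in the units of the state.
- get_state(): the state, without advancing time (a new reading comes with each control period).
- cams.read_camera(name): name is "side" or "top"; returns a dict with "color" (420x560x3 uint8, blue, green, red), "vfov" (degrees; the focal length in pixels is half the picture's height over the tangent of half this angle, whatever the lens; pixels are square), "cx", "cy" (the principal point, pixels), "rvec" (rotation vector, rad) and "tvec" (3), from world to camera coordinates, as OpenCV has them. Camera axes: x right, y down, z forward; pixel columns grow to the right and rows downward; lengths in m; the calibration is good to about 2 mm. A picture is of the moment at which its call begins. There is no depth.
- ctrl.sign_off(): hands the job in; it is judged then, once.
The state is a dict: "time": time; "qpos": joint angles; "dq": joint speeds; "joint_efforts": joint torques, N m; "eef_pos": TCP position; "tcp_rot": TCP orientation; "contact_force": force on the tool from outside, world axes, zero at the start; "wrist_torque": the same for the moment, N m; "opening": opening from 0.0 (shut) to 1.0 (fully open); "finger_force": force on a finger pad.
Only numpy, scipy, OpenCV 4.12 (cv2) and the standard library are available. Lean on these libraries where they do the work, as an engineer would, in place of code of your own. Each camera call takes 0.05 s, during which the arm holds its last target. There are 200 camera calls.

## Working session

There is one attempt and no reset: what is moved stays moved. The work goes in short steps, Python scripts to look and compute and a tool call to move; the robot and the scene stay as the last step left them, time stands still between calls to the robot, and variables do not carry over. Pictures are saved under pics/ and viewed, at most 10 in all, crops included, and the job is handed in when it is done.

Besides the shell and the picture viewer there is one more tool, called by a JSON object that holds its "method" and its "body". jog_arm: Moves the arm, as the interface text tells. Its arguments: {"type":"object","properties":{"deltas":{"type":"string"},"gripper":{"type":"number"},"squeeze":{"type":"number"}},"required":["deltas"]}

```bash
mkdir -p pics
cat > h.py <<'E'
import numpy as np, cv2
from plant import get_state, cams, ctrl
def shot(n,f=None):
    c=cams.read_camera(n)
    if f: cv2.imwrite(f,c["color"])
    return c
def cal(c):
    h=c["color"].shape[0]; f=h/2/np.tan(np.radians(c["vfov"])/2)
    return np.array([[f,0,c["cx"]],[0,f,c["cy"]],[0,0,1]]),cv2.Rodrigues(np.array(c["rvec"],float))[0],np.array(c["tvec"],float).ravel()
def back(c,px,z):
    K,R,t=cal(c); px=np.atleast_2d(np.array(px,float))
    d=(np.linalg.inv(K)@np.c_[px,np.ones(len(px))].T).T@R; o=-R.T@t
    return o+d*((z-o[2])/d[:,2])[:,None]
def proj(c,P):
    K,R,t=cal(c); return cv2.projectPoints(np.atleast_2d(np.array(P,float)),cv2.Rodrigues(R)[0],t,K,None)[0][:,0]
E
python3 - <<'E'
from h import *
for n in("top","side"):
    c=shot(n,f"pics/{n}0.png"); K,R,t=cal(c); print(n,c["vfov"],-R.T@t,R[2])
    np.save(n+"0.npy",c,allow_pickle=True)
print(get_state())
E
```

```text
top 43.1774123466224 [0.26628924 0.02504363 1.75519917] [ 0.13257677 -0.01423149 -0.99107056]
side 43.85972744389053 [-0.17835343  0.77565933  1.10234489] [ 0.44858016 -0.52053195 -0.72651382]
{'time': 0.1, 'qpos': array([-1.47201075e+00,  2.87128077e-01,  1.57804716e+00,  2.56294658e-05,
        1.27861635e+00, -1.49999395e-01]), 'dq': array([ 0.00038235, -0.00099169, -0.0033765 ,  0.00030526, -0.0002812 ,
        0.00056769]), 'joint_efforts': array([ 7.84279782e-04, -4.07298768e+01, -2.93699098e+01, -1.60715599e-04,
        3.37984158e-03,  1.01980768e-05]), 'eef_pos': array([ 0.16618141, -0.65364335,  0.24904249]), 'tcp_rot': array([ 9.92273086e-01,  1.24068184e-01,  4.04144191e-05, -1.09879280e-03]), 'contact_force': array([0.01472344, 0.81399104, 0.23676326]), 'wrist_torque': array([ 0.0078713 , -0.07174147,  0.07371581]), 'finger_force': 0.0, 'opening': 0.9995369730915825}
```

View pics/top0.png

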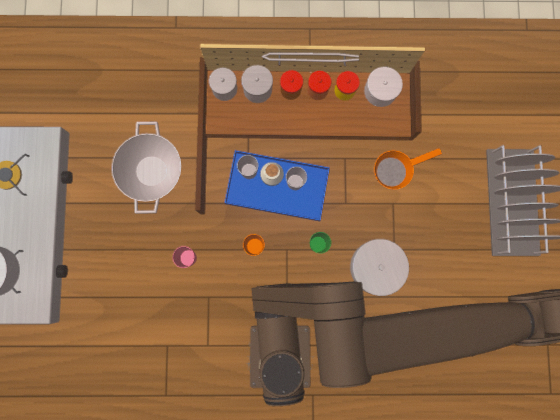

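View pics/side0.png

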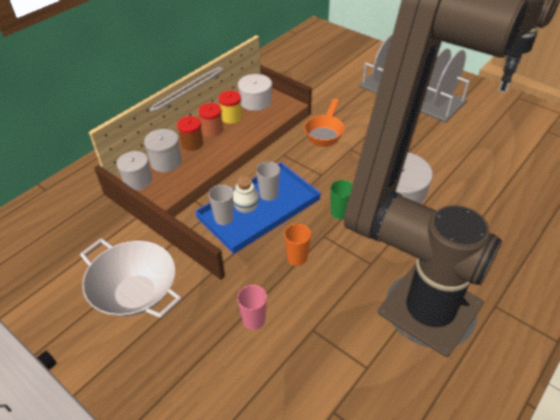

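The top view shows:
- **Tray:** the only blue thing is the tray, with top corners at about BL (235,152), BR (328,168), FR (321,220) and FL (227,204).
- **On the tray:** steel glasses at (248,165) and (296,177), and the pot at (271,173).
- **Look-alikes to leave alone:** orange glass (254,245), green (319,243), pink (185,257).
- **Other things:** sieve (394,170), masala tin (380,267), kadai (147,168).
- **Rack:** step front at about row 137, end board at about column 203.

The side view agrees. Next I'll check the tray choice in one crop and measure it.

```bash
cat >> h.py <<'E'
from scipy.optimize import minimize
def hullmask(c):
    b=cv2.cvtColor(c["color"],cv2.COLOR_BGR2HSV)
    m=cv2.inRange(b,(108,150,60),(125,255,255))
    n,l,s,_=cv2.connectedComponentsWithStats(m); k=1+np.argmax(s[1:,4]); 
    return cv2.convexHull(np.argwhere(l==k)[:,::-1].astype(np.float32))
def corners(p):
    x,y,a=p; R=np.array([[np.cos(a),-np.sin(a)],[np.sin(a),np.cos(a)]])
    return np.array([[.09,.16],[.09,-.16],[-.09,-.16],[-.09,.16]])@R.T+[x,y]
def fit(cs,p0):
    Hs=[hullmask(c)[:,0] for c in cs]
    th=np.linspace(0,2*np.pi,72,endpoint=False); U=np.c_[np.cos(th),np.sin(th)]
    S=[(H@U.T).max(0) for H in Hs]   # support functions
    def cost(p):
        q=corners(p); P=np.r_[np.c_[q,np.zeros(4)],np.c_[q,np.full(4,.03)]]
        return sum(np.sum(np.abs((proj(c,P)@U.T).max(0)-s)) for c,s in zip(cs,S))/72
    r=minimize(cost,p0,method="Nelder-Mead",options=dict(xatol=1e-5,fatol=1e-5,initial_simplex=np.array([p0]*4)+np.r_[np.zeros((1,3)),np.diag([.03,.03,.1])]))
    return r.x,r.fun
E
python3 - <<'E'
from h import *
T,S=[np.load(n+"0.npy",allow_pickle=True).item() for n in("top","side")]
p0=np.r_[back(T,[[278,186]],.03)[0,:2],-.17]
for cs in([T],[S],[T,S]): print(fit(cs,p0))
print("cups",back(T,[[254,245],[319,243],[185,257]],.1)[:,:2].round(3))
print("sieve,tin",back(T,[[394,170],[438,153],[380,267]],.04)[:,:2].round(3))
a=cv2.resize(T["color"][125:225,190:340],None,fx=5,fy=5,interpolation=cv2.INTER_CUBIC)
cv2.imwrite("pics/crop1.png",a)
a=cv2.resize(S["color"][80:280,90:330],None,fx=3,fy=3,interpolation=cv2.INTER_CUBIC)
cv2.imwrite("pics/crop2.png",a)
E
```

```text
(array([ 0.55620531,  0.01359555, -0.17440979]), np.float64(2.07122784460446))
(array([ 0.55870209,  0.00684738, -0.17401173]), np.float64(2.0215181957592767))
(array([ 0.55669855,  0.00855627, -0.16646276]), np.float64(4.1421179657345055))
cups [[ 0.35   0.083]
 [ 0.357 -0.12 ]
 [ 0.313  0.296]]
sieve,tin [[ 0.601 -0.375]
 [ 0.659 -0.523]
 [ 0.283 -0.321]]
```

View pics/crop1.png

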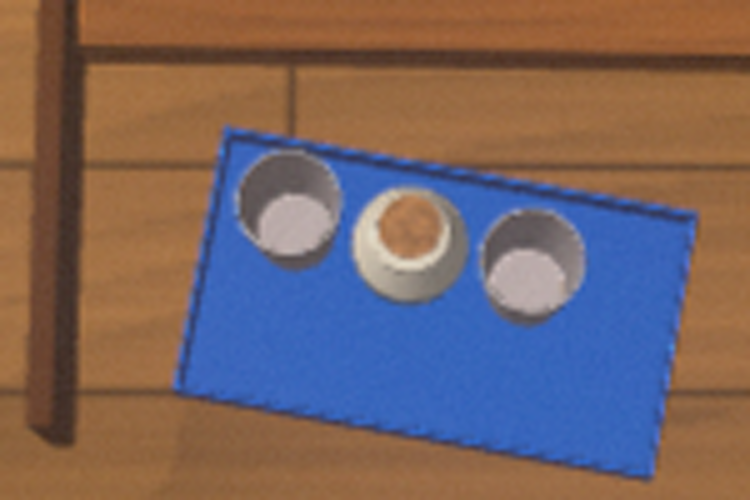

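View pics/crop2.png

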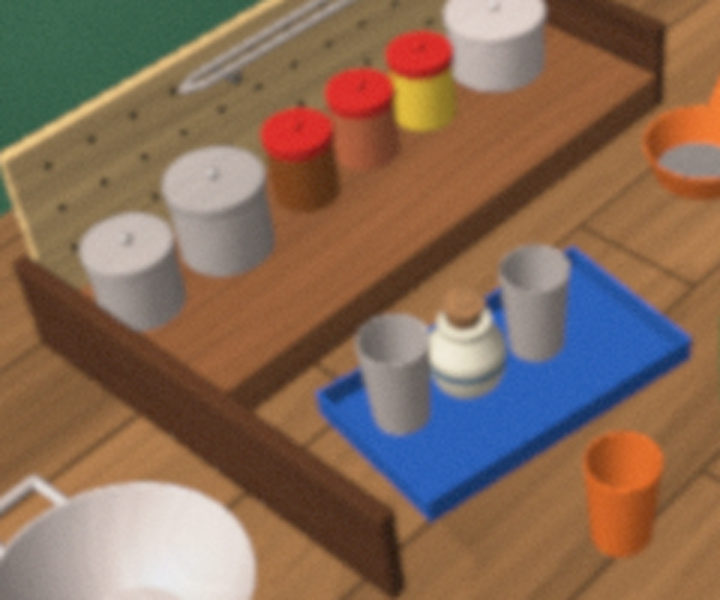

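The crop confirms the tray. Its rim corners in the top image are BL (235,150.4), BR (329.4,167.6), FR (320.4,220.6) and FL (225.4,203.4). The inner corner of the rack foot is near (207,137.6), the front foot of the end board near (205,214), and the step foot continues to about (340,139). Next I'll check scale and lens, and measure the rack.

Run:
```python
from h import *
T,S=[np.load(n+"0.npy",allow_pickle=True).item() for n in("top","side")]
q=back(T,[[235,150.4],[329.4,167.6],[320.4,220.6],[225.4,203.4]],.03)[:,:2]
print("T tray",q.round(4).tolist(),[np.linalg.norm(q[i]-q[i-1]).round(4) for i in range(4)],q.mean(0))
s=lambda L:[[90+x/3,80+y/3] for x,y in L]
q=back(S,s([[570,250],[690,342],[432,502],[319,395]]),.03)[:,:2]
print("S tray BR FR FL BL",q.round(4).tolist(),[np.linalg.norm(q[i]-q[i-1]).round(4) for i in range(4)],q.mean(0))
print("T rack foot corner, board front, step right",back(T,[[207,137.8],[204.8,214],[340,139.2]],0)[:,:2].round(4).tolist())
print("T board top inner edge front, step top edge L,R",back(T,[[199.8,212.5]],.11)[:,:2].round(4).tolist(),back(T,[[207,134.5],[340,136.5],[412,137]],.05)[:,:2].round(4).tolist())
print("S board top inner edge back,front",back(S,s([[25,258],[397,517]]),.11)[:,:2].round(4).tolist(),"step top L,R",back(S,s([[232,385],[658,72]]),.05)[:,:2].round(4).tolist())
print("S board front foot (inner)",back(S,s([[400,585]]),0)[:,:2].round(4).tolist())
print("robot base px",proj(T,[[0,0,0],[0,0,.2]]),proj(S,[[0,0,0]]))
print(proj(T,[get_state()['eef_pos']]),proj(S,[get_state()['eef_pos']]))
```

```text
T tray [[0.6671, 0.1505], [0.6101, -0.1625], [0.4338, -0.131], [0.4897, 0.1798]] [np.float64(0.1798), np.float64(0.3182), np.float64(0.1791), np.float64(0.3158)] [0.55019562 0.00920968]
S tray BR FR FL BL [[0.6081, -0.1512], [0.4315, -0.1207], [0.4889, 0.1841], [0.6613, 0.1561]] [np.float64(0.3119), np.float64(0.1792), np.float64(0.3102), np.float64(0.1747)] [0.54746027 0.01706647]
T rack foot corner, board front, step right [[0.7173, 0.2479], [0.458, 0.2503], [0.7144, -0.203]]
T board top inner edge front, step top edge L,R [[0.4506, 0.2518]] [[0.7156, 0.2417], [0.7107, -0.1966], [0.7101, -0.4352]]
S board top inner edge back,front [[0.9488, 0.2538], [0.4505, 0.2577]] step top L,R [[0.7184, 0.2099], [0.7108, -0.4334]]
S board front foot (inner) [[0.4654, 0.2533]]
robot base px [[280.11316642 355.9385092 ]
 [281.11238278 366.94543561]] [[431.03489512 307.08119679]]
[[514.33679992 308.41488476]] [[506.0277703  80.5101211]]
```

{"method": "jog_arm", "body": {"deltas": "0.3 0.4 0 0 0 0;0.6 0.76 0 0 0 0;0.6 0.76 0 0 0 0;0.6 0.76 0 0 0 0;0.6 0.76 0 0 0 0;0.6 0.76 0 0 0 0;0.6 0.76 0 0 0 0;0.6 0.76 0 0 0 0;0.6 0.76 0 0 0 0;0.6 0.76 0 0 0 0;0.6 0.76 0 0 0 0;0.6 0.76 0 0 0 0;0.6 0.76 0 0 0 0;0.6 0.76 0 0 0 0;0.6 0.76 0 0 0 0;0.6 0.76 0 0 0 0;0.6 0.76 0 0 0 0;0.6 0.76 0 0 0 0;0.6 0.76 0 0 0 0;0.6 0.76 0 0 0 0", "gripper": 1}}

```text
time: 2.6
eef_pos: [0.401, -0.3564, 0.2504]
tcp_rot: [0.992, 0.124, 0.0, 0.0]
contact_force: [-0.6, -0.1, 0.1]
opening: 1.0
finger_force: 0.0
```

{"method": "jog_arm", "body": {"deltas": "0.09 0.97 0 0 0 -0.25;0.09 0.97 0 0 0 -0.25;0.09 0.97 0 0 0 -0.25;0.09 0.97 0 0 0 -0.25;0.09 0.97 0 0 0 -0.25;0.09 0.97 0 0 0 -0.25;0.09 0.97 0 0 0 -0.25;0.09 0.97 0 0 0 -0.25;0.09 0.97 0 0 0 -0.25;0.09 0.97 0 0 0 -0.25;0.09 0.97 0 0 0 -0.25;0.09 0.97 0 0 0 -0.25;0.09 0.97 0 0 0 -0.25;0.09 0.97 0 0 0 -0.25;0.09 0.97 0 0 0 -0.25;0.09 0.97 0 0 0 -0.25;0.09 0.5 0 0 0 -0.25;0 0 0 0 0 0"}}

```text
time: 4.85
eef_pos: [0.4309, -0.0361, 0.2504]
tcp_rot: [0.996, -0.087, 0.0, 0.0]
contact_force: [0.1, -0.0, -0.7]
opening: 1.002
finger_force: 0.0
```

{"method": "jog_arm", "body": {"deltas": "0 0.3 -0.8 0 0 0;0 0.3 -0.8 0 0 0;0 0 -0.8 0 0 0;0 0 -0.8 0 0 0;0 0 -0.8 0 0 0;0 0 -0.8 0 0 0;0 0 0 0 0 0"}}

```text
time: 5.72
eef_pos: [0.4298, -0.0248, 0.1526]
tcp_rot: [0.996, -0.088, -0.002, -0.0]
contact_force: [0.1, -0.3, -0.5]
opening: 1.004
finger_force: 0.0
```

Run:
```python
from h import *
T=shot("top");S=shot("side")
a=cv2.resize(T["color"][110:290,170:400],None,fx=1.7,fy=1.7); b=cv2.resize(S["color"][130:310,180:410],None,fx=1.7,fy=1.7)
cv2.imwrite("pics/p3.png",np.hstack([a,b]))
```

```text
(no output)
```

View pics/p3.png

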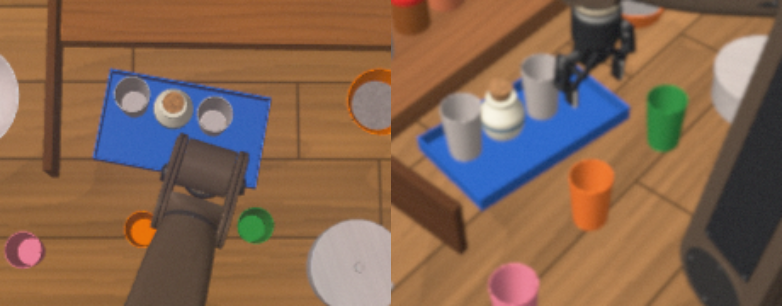

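The gripper hangs between the orange (140,230) and green (255,225) cups in the left panel, in front of the tray's front wall, with the tray undisturbed. Descending.

{"method": "jog_arm", "body": {"deltas": "0 0 -0.8 0 0 0;0 0 -0.8 0 0 0;0 0 -0.8 0 0 0;0 0 -0.8 0 0 0;0 0 -0.8 0 0 0;0 0 -0.8 0 0 0;0 0 -0.8 0 0 0;0 0 -0.6 0 0 0;0 0 -0.1 0 0 0;0 0 0 0 0 0"}}

```text
time: 7.08
eef_pos: [0.431, -0.025, 0.0283]
tcp_rot: [0.996, -0.088, 0.0, 0.0]
contact_force: [1.0, 0.4, 1.0]
opening: 1.004
finger_force: 0.0
```

{"method": "jog_arm", "body": {"deltas": "0 0 -0.2 0 0 0;0.1 0 0 0 0 0;0.1 0 0 0 0 0;0.1 0 0 0 0 0;0.1 0 0 0 0 0;0.1 0 0 0 0 0;0.1 0 0 0 0 0"}}

```text
time: 7.95
eef_pos: [0.4429, -0.025, 0.0243]
tcp_rot: [0.996, -0.088, -0.0, -0.0]
contact_force: [-0.5, 0.4, 0.7]
opening: 1.003
finger_force: 1.0
```

{"method": "jog_arm", "body": {"deltas": "0 0.5 0 0 0 0;0.1 0.5 0 0 0 0;0.1 0.5 0 0 0 0;0.15 0 0 0 0 0.05;0.15 0 0 0 0 0.08;0.15 0 0 0 0 0.08;0.15 0 0 0 0 0.08;0.15 0 0 0 0 0.08;0.15 0 0 0 0 0.08;0.15 0 0 0 0 0.08;0.15 0 0 0 0 0.08"}}

```text
time: 9.32
eef_pos: [0.4677, 0.0049, 0.0234]
tcp_rot: [0.998, -0.058, -0.005, 0.0]
contact_force: [-8.6, -2.9, 6.3]
opening: 1.001
finger_force: 4.2
```

Run:
```python
from h import *
T=shot("top");S=shot("side")
a=cv2.resize(T["color"][110:290,170:400],None,fx=1.7,fy=1.7); b=cv2.resize(S["color"][130:310,180:410],None,fx=1.7,fy=1.7)
cv2.imwrite("pics/p4.png",np.hstack([a,b])); s=get_state(); print(s['contact_force'],s['eef_pos'])
```

```text
[-6.26640799 -2.27493847  3.6037206 ] [0.4684001  0.00491301 0.02344849]
```

View pics/p4.png

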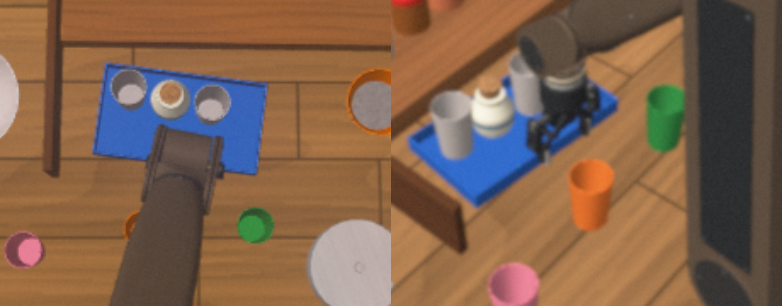

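The tray has slid towards the step and is turning square (back edge now from (105,65) to (267,85)). The glasses and pot are upright. Pushing on.

{"method": "jog_arm", "body": {"deltas": "0.1 0 0 0 0 0.08;0.15 0 0 0 0 0.09;0.15 0 0 0 0 0.09;0.15 0 0 0 0 0.09;0.15 0 0 0 0 0.09;0.15 0 0 0 0 0.09;0.15 0 0 0 0 0.09;0.15 0 0 0 0 0.09;0.15 0 0 0 0 0.09;0.15 0 0 0 0 0.09;0.15 0 0 0 0 0.09;0.15 0 0 0 0 0.09"}}

```text
time: 10.92
eef_pos: [0.5029, 0.0047, 0.0234]
tcp_rot: [1.0, -0.004, -0.004, 0.0]
contact_force: [-7.9, -2.6, 5.0]
opening: 1.003
finger_force: 4.0
```

Run:
```python
from h import *
T=shot("top");S=shot("side")
a=cv2.resize(T["color"][120:230,190:350],None,fx=5,fy=5,interpolation=cv2.INTER_CUBIC)
cv2.imwrite("pics/p5.png",a); s=get_state(); print(s['contact_force'],s['eef_pos'])
```

```text
[-6.28200554 -1.08940496  3.5966831 ] [0.50359506 0.00474971 0.02342115]
```

View pics/p5.png

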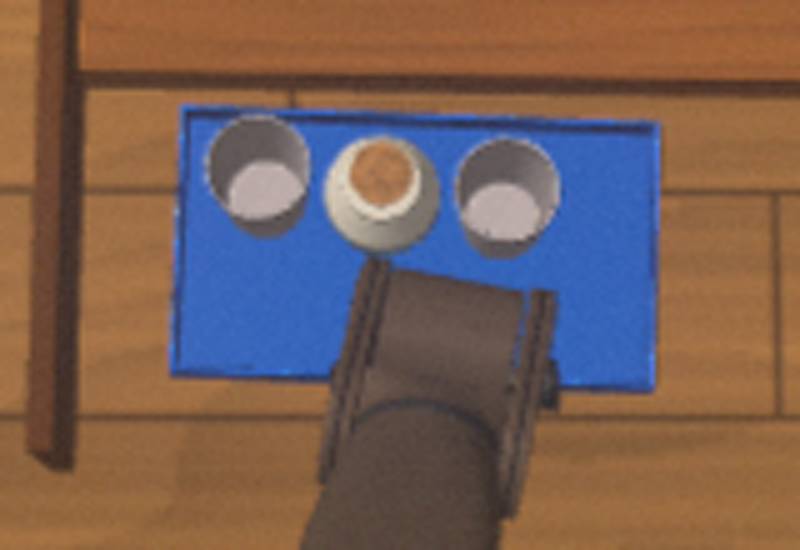

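The tray is nearly square: its back rim runs from (182,106) to (660,122) in the crop, against the step foot at rows 78–90. That leaves about 18–23 mm. Nothing has been touched.

{"method": "jog_arm", "body": {"deltas": "0.12 0 0 0 0 0;0.12 0 0 0 0 0;0.12 0 0 0 0 0;0.12 0 0 0 0 0;0.12 0 0 0 0 0;0.12 0 0 0 0 0;0.05 0 0 0 0 0;0 0 0 0 0 0"}}

```text
time: 12.02
eef_pos: [0.5178, 0.0052, 0.0233]
tcp_rot: [1.0, -0.003, -0.005, -0.0]
contact_force: [-8.4, -0.8, 6.0]
opening: 1.002
finger_force: 4.5
```

{"method": "jog_arm", "body": {"deltas": "0.08 0 0 0 0 0;0.08 0 0 0 0 0;0.08 0 0 0 0 0"}}

```text
time: 12.4
eef_pos: [0.5222, 0.0054, 0.0233]
tcp_rot: [1.0, -0.003, -0.006, -0.0]
contact_force: [-9.9, 0.8, 7.3]
opening: 0.999
finger_force: 5.1
```

{"method": "jog_arm", "body": {"deltas": "0.06 0 0 0 0 0;0.06 0 0 0 0 0;0 0 0 0 0 0"}}

```text
time: 12.78
eef_pos: [0.5238, 0.0054, 0.0233]
tcp_rot: [1.0, -0.003, -0.007, -0.0]
contact_force: [-12.0, -0.2, 9.1]
opening: 1.002
finger_force: 6.3
```

{"method": "jog_arm", "body": {"deltas": "0.06 0 0 0 0 0;0.06 0 0 0 0 0;0 0 0 0 0 0"}}

```text
time: 13.15
eef_pos: [0.5239, 0.0056, 0.0229]
tcp_rot: [1.0, -0.003, -0.01, -0.001]
contact_force: [-17.9, -2.0, 14.5]
opening: 0.998
finger_force: 9.4
```

{"method": "jog_arm", "body": {"deltas": "0.06 0 0 0 0 0;0.06 0 0 0 0 0;0 0 0 0 0 0"}}

```text
time: 13.52
eef_pos: [0.5241, 0.0059, 0.0223]
tcp_rot: [1.0, -0.003, -0.013, -0.001]
contact_force: [-23.3, -1.2, 17.9]
opening: 0.999
finger_force: 12.1
```

{"method": "jog_arm", "body": {"deltas": "-0.2 0 0 0 0 0;-0.5 0 0 0 0 0;-0.8 0 0.3 0 0 0;0 0 0.8 0 0 0;0 0 0.9 0 0 0;0 0 0.9 0 0 0;0 -0.5 0.9 0 0 0;0 -0.9 0.9 0 0 0;0 -0.9 0.9 0 0 0;0 -0.9 0.9 0 0 0;0 -0.9 0 0 0 0;0 -0.9 0 0 0 0;0 -0.9 0 0 0 0;0 -0.9 0 0 0 0;0 -0.9 0 0 0 0;0 -0.9 0 0 0 0;0 -0.9 0 0 0 0;0 -0.9 0 0 0 0;0 -0.5 0 0 0 0"}}

```text
time: 15.9
eef_pos: [0.5033, -0.2143, 0.1544]
tcp_rot: [1.0, -0.005, 0.0, 0.0]
contact_force: [0.0, -0.7, -0.1]
opening: 1.004
finger_force: 0.0
```

Run:
```python
from h import *
T=shot("top");S=shot("side")
a=cv2.resize(T["color"][120:230,190:350],None,fx=5,fy=5,interpolation=cv2.INTER_CUBIC)
cv2.imwrite("pics/p6.png",a); s=get_state(); print(s['qpos'],s['eef_pos'])
print(fit([T],[.62,.03,0]))
```

```text
[-5.87678434e-01  1.06463036e-01  1.97159230e+00 -7.45605009e-06
  1.06338157e+00  9.92565901e-01] [ 0.50327587 -0.21404293  0.15437488]
(array([0.62943699, 0.02626417, 0.00432192]), np.float64(2.4628920499642835))
```

View pics/p6.png

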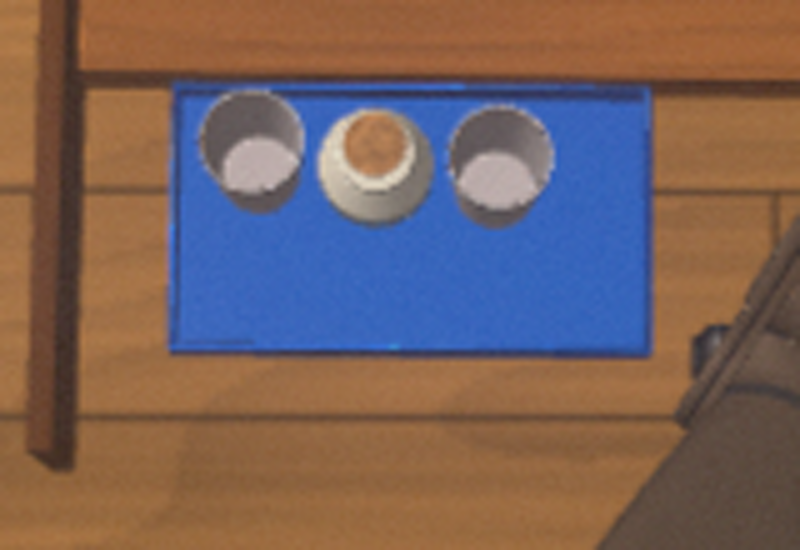

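The back rim now lies along the step line (rows 82–90), and the left end is about 62 mm short of the end board (175 against 85). Pot and glasses are standing. Turning the tool a quarter turn and going to the right end.

{"method": "jog_arm", "body": {"deltas": "0.36 0.09 0 0 0 0.98;0.36 0.09 0 0 0 0.98;0.36 0.09 0 0 0 0.98;0.36 0.09 0 0 0 0.98;0.36 0.09 0 0 0 0.98;0.36 0.09 0 0 0 0.98;0.36 0.09 0 0 0 0.98;0.36 0.09 0 0 0 0.98;0.36 0.09 0 0 0 0.98;0.36 0.09 0 0 0 0.98;0.36 0.09 0 0 0 0.98;0.36 0.09 0 0 0 0.98;0.36 0.09 0 0 0 0.98;0.36 0.09 0 0 0 0.98;0.36 0.09 0 0 0 0.98;0.36 0.09 0 0 0 0.98;0 0 0 0 0 0"}}

```text
time: 18.12
eef_pos: [0.6187, -0.1835, 0.1542]
tcp_rot: [0.711, 0.703, 0.0, -0.0]
contact_force: [-0.0, -0.6, -0.3]
opening: 0.998
finger_force: 0.0
```

{"method": "jog_arm", "body": {"deltas": "0 0 -0.8 0 0 0;0 0 -0.8 0 0 0;0 0 -0.8 0 0 0;0 0 -0.8 0 0 0;0 0 -0.8 0 0 0;0 0 -0.8 0 0 0;0 0 -0.8 0 0 0;0 0 -0.6 0 0 0;0 0 -0.3 0 0 0;0 0 0 0 0 0"}}

```text
time: 19.38
eef_pos: [0.6183, -0.1841, 0.0239]
tcp_rot: [0.711, 0.703, -0.0, -0.0]
contact_force: [0.0, 0.3, -0.5]
opening: 0.998
finger_force: 0.0
```

{"method": "jog_arm", "body": {"deltas": "0 0.3 0 0 0 0;0 0.3 0 0 0 0;0 0.3 0 0 0 0;0 0.3 0 0 0 0;0 0.2 0 0 0 0;0 0.1 0 0 0 0;0 0.1 0 0 0 0;0 0.1 0 0 0 0"}}

```text
time: 20.38
eef_pos: [0.6185, -0.1502, 0.0243]
tcp_rot: [0.711, 0.703, -0.0, 0.0]
contact_force: [1.7, 0.2, -0.4]
opening: 0.999
finger_force: 0.0
```

{"method": "jog_arm", "body": {"deltas": "0 0.1 0 0 0 0;0 0.12 0 0 0 0;0 0.12 0 0 0 0;0 0.12 0 0 0 0;0 0.12 0 0 0 0;0 0.12 0 0 0 0;0 0.12 0 0 0 0;0 0.12 0 0 0 0;0 0.12 0 0 0 0;0 0.12 0 0 0 0;0 0.12 0 0 0 0;0 0.12 0 0 0 0;0 0.12 0 0 0 0;0 0.12 0 0 0 0;0 0.12 0 0 0 0;0 0.12 0 0 0 0;0 0.12 0 0 0 0;0 0.12 0 0 0 0"}}

```text
time: 22.62
eef_pos: [0.6185, -0.1089, 0.0244]
tcp_rot: [0.711, 0.703, -0.001, 0.001]
contact_force: [-0.4, -5.0, -0.8]
opening: 1.002
finger_force: 2.7
```

Run:
```python
from h import *
T=shot("top")
a=cv2.resize(T["color"][120:230,190:350],None,fx=5,fy=5,interpolation=cv2.INTER_CUBIC)
cv2.imwrite("pics/p7.png",a); s=get_state(); print(s['contact_force'],s['eef_pos'])
```

```text
[ 0.24294902 -5.67940471 -0.67815301] [ 0.61856238 -0.10853553  0.024405  ]
```

View pics/p7.png

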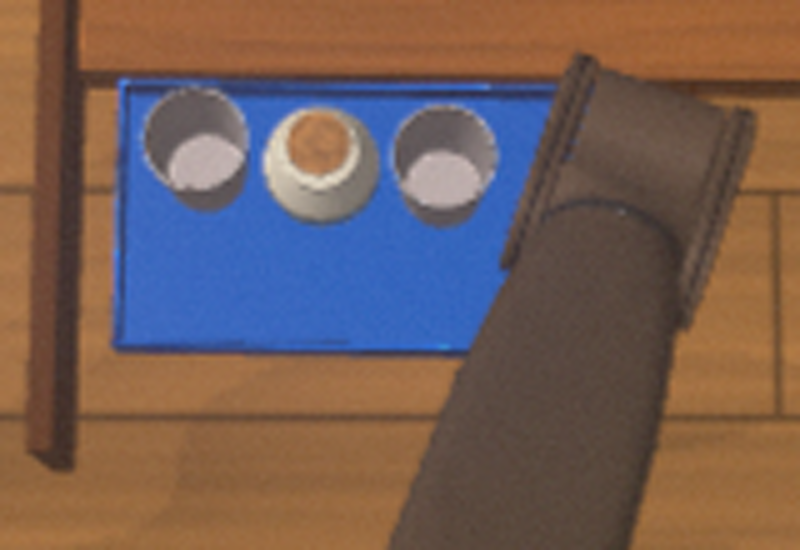

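The tray slid along the step. Its left rim is at column 118, with the board foot at about 80, so roughly 26 mm remain. It is still flush at the back and everything on it is standing.

{"method": "jog_arm", "body": {"deltas": "0 0.12 0 0 0 0;0 0.12 0 0 0 0;0 0.12 0 0 0 0;0 0.12 0 0 0 0;0 0.12 0 0 0 0;0 0.12 0 0 0 0;0 0.12 0 0 0 0;0 0.1 0 0 0 0;0 0.06 0 0 0 0;0 0 0 0 0 0"}}

```text
time: 23.92
eef_pos: [0.6186, -0.0884, 0.0244]
tcp_rot: [0.711, 0.703, -0.0, 0.001]
contact_force: [-0.2, -5.2, -0.9]
opening: 1.001
finger_force: 2.6
```

{"method": "jog_arm", "body": {"deltas": "0 0.06 0 0 0 0;0 0.06 0 0 0 0;0 0.06 0 0 0 0;0 0 0 0 0 0"}}

```text
time: 24.42
eef_pos: [0.6185, -0.0847, 0.0243]
tcp_rot: [0.711, 0.703, -0.0, 0.001]
contact_force: [0.2, -5.8, -1.0]
opening: 1.004
finger_force: 2.5
```

{"method": "jog_arm", "body": {"deltas": "0 0.06 0 0 0 0;0 0.06 0 0 0 0;0 0 0 0 0 0"}}

```text
time: 24.8
eef_pos: [0.6189, -0.0839, 0.0244]
tcp_rot: [0.711, 0.703, -0.001, 0.002]
contact_force: [1.4, -9.5, -3.4]
opening: 1.0
finger_force: 4.7
```

{"method": "jog_arm", "body": {"deltas": "0 0.06 0 0 0 0;0 0.06 0 0 0 0;0 0 0 0 0 0"}}

```text
time: 25.18
eef_pos: [0.619, -0.0837, 0.0245]
tcp_rot: [0.711, 0.704, -0.002, 0.004]
contact_force: [0.6, -16.6, -3.7]
opening: 1.0
finger_force: 8.0
```

{"method": "jog_arm", "body": {"deltas": "0 0.06 0 0 0 0;0 0.06 0 0 0 0;0 0 0 0 0 0"}}

```text
time: 25.55
eef_pos: [0.6191, -0.0836, 0.0246]
tcp_rot: [0.71, 0.704, -0.003, 0.005]
contact_force: [-0.3, -23.1, -3.6]
opening: 0.998
finger_force: 11.4
```

Firm stop at the end board. Backing off and looking.

{"method": "jog_arm", "body": {"deltas": "0 -0.2 0 0 0 0;0 -0.4 0 0 0 0;0 -0.8 0 0 0 0;0 -0.8 0 0 0 0;0 0 0.8 0 0 0;0 0 0.9 0 0 0;0 0 0.9 0 0 0;0 0 0.9 0 0 0;0 0 0.9 0 0 0;0 0 0.9 0 0 0;0 0 0.9 0 0 0;0 -0.5 0.5 0 0 0;0 -0.9 0 0 0 0;0 -0.9 0 0 0 0;0 -0.9 0 0 0 0;0 -0.9 0 0 0 0;0 -0.5 0 0 0 0;0 0 0 0 0 0"}}

```text
time: 27.8
eef_pos: [0.6184, -0.2134, 0.1582]
tcp_rot: [0.711, 0.703, 0.0, -0.0]
contact_force: [0.5, 0.8, 1.3]
opening: 1.0
finger_force: 0.0
```

Run:
```python
from h import *
T=shot("top");S=shot("side")
a=cv2.resize(T["color"][125:225,195:315],None,fx=3.3,fy=3.3,interpolation=cv2.INTER_CUBIC)
b=cv2.resize(S["color"][130:230,130:250],None,fx=3.3,fy=3.3,interpolation=cv2.INTER_CUBIC)
cv2.imwrite("pics/p8.png",np.hstack([a,b])); print(fit([T],[.62,.09,0]),fit([S],[.62,.09,0]))
```

```text
(array([0.63263068, 0.08883679, 0.00426806]), np.float64(2.1409009144634052)) (array([0.61029718, 0.02581462, 0.50688574]), np.float64(9.409338447813768))
```

View pics/p8.png

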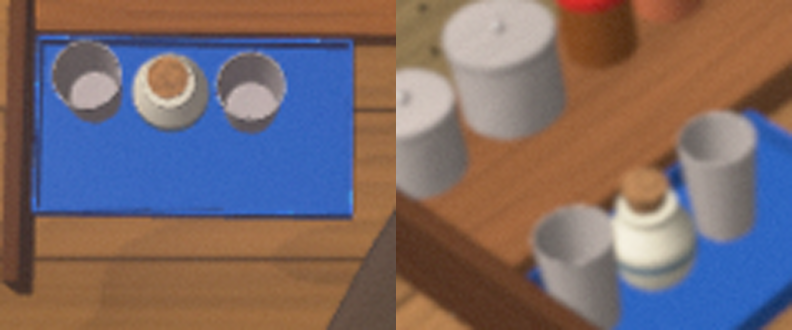

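Left panel: the tray is in the corner, with its back rim along the step (rows 38–41) and its left end along the board foot (column 35). Pot and glasses are upright. I'll check that the edges are parallel at sub-pixel level.

Run:
```python
from h import *
T=[cams.read_camera("top") for _ in range(6)]
im=np.mean([c["color"].astype(float) for c in T],0); c=T[0]
bl=im[:,:,0]-im[:,:,2]
def cross(v,lvl,r0):  # subpixel crossing
    s=np.sign(v-lvl); k=np.where(s[:-1]*s[1:]<0)[0]; return r0+k+(lvl-v[k])/(v[k+1]-v[k])
def line(px,z):
    px=np.array(px); w=back(c,px,z)[:,:2]; return w
def rob(a,b):
    m=np.ones(len(a),bool)
    for _ in range(5):
        p=np.polyfit(a[m],b[m],1); r=b-np.polyval(p,a); m=abs(r)<max(2*r[m].std(),1e-4)
    return p,r[m].std(),m.sum()
F=[(x,cross(bl[180:200,x],20,180)[-1]) for x in range(215,296)]
w=line(F,.0); print("front z0: slope dx/dy,x@y=.09",rob(w[:,1],w[:,0])); 
B=[(x,cross(bl[128:145,x],20,128)[0]) for x in range(212,300)]
w=line(B,.03); p=rob(w[:,1],w[:,0]); print("back rim",p,np.polyval(p[0],[.25,-.07]))
# left & right edges of tray
L=[(cross(bl[y,195:225],20,195)[0],y) for y in range(142,186)]; w=line(L,.03); p=rob(w[:,0],w[:,1]); print("left rim dy/dx",p,np.polyval(p[0],[.70,.55]))
Rr=[(cross(bl[y,290:320],20,290)[-1],y) for y in range(142,186)]; w=line(Rr,.03); p=rob(w[:,0],w[:,1]); print("right rim",p,np.polyval(p[0],[.70,.55]))
g=im.sum(2)/3; d=np.diff(cv2.GaussianBlur(g,(0,0),.8),axis=0)
def peak(v,s,r0):
    k=np.argmax(s*v); k=min(max(k,1),len(v)-2); a,b,e=(s*v)[k-1:k+2]; return r0+k+.5+.5*(a-e)/(a-2*b+e)
for nm,s,z,cols in(("step top (dark below)",-1,.05,range(310,408)),("step top left",-1,.05,range(212,300)),("step foot",1,0,range(310,355))):
    P=[(x,peak(d[130:142,x],s,130)) for x in cols]; w=line(P,z); p=rob(w[:,1],w[:,0]); print(nm,p,np.polyval(p[0],[.25,-.07]))
d2=np.diff(cv2.GaussianBlur(g,(0,0),.8),axis=1)
P=[(peak(d2[y,200:212],1,200),y) for y in range(190,212)]; w=line(P,0); p=rob(w[:,0],w[:,1]); print("board foot",p,np.polyval(p[0],[.70,.55]))
P=[(peak(-d2[y,194:206],1,194),y) for y in range(140,210)]; w=line(P,.11); p=rob(w[:,0],w[:,1]); print("board top inner",p,np.polyval(p[0],[.70,.55]))
```

```text
Traceback (most recent call last):
IndexError: index -1 is out of bounds for axis 0 with size 0
```

Run:
```python
from h import *
T=[cams.read_camera("top") for _ in range(4)]
im=np.mean([c["color"].astype(float) for c in T],0); c=T[0]
b=im[:,:,0]-im[:,:,2]; g=cv2.GaussianBlur(im.mean(2),(0,0),.8); b=cv2.GaussianBlur(b,(0,0),.8)
def run(nm,ch,ax,s,rng,lo,hi,z,ev):
    d=s*np.diff(ch,axis=ax); P=[]
    for i in rng:
        v=d[lo:hi,i] if ax==0 else d[i,lo:hi]; k=min(max(np.argmax(v),1),len(v)-2)
        a,m,e=v[k-1:k+2]; q=lo+k+.5+.5*(a-e)/(a-2*m+e); P.append((i,q) if ax==0 else (q,i))
    w=back(c,P,z)[:,:2]; t,u=(w[:,1],w[:,0]) if ax==0 else (w[:,0],w[:,1]); k=np.ones(len(t),bool)
    for _ in range(6):
        p=np.polyfit(t[k],u[k],1); r=u-np.polyval(p,t); k=abs(r)<=max(2*r[k].std(),3e-4)
    print(nm,"slope %.4f"%p[0],"at ends",np.polyval(p,ev).round(4),"rms %.4f n %d"%(r[k].std(),k.sum()))
X=[.25,-.07];Y=[.70,.55]
run("front foot",b,0,-1,range(215,296),183,200,0,X)
run("back rim",b,0,1,range(212,300),130,142,.03,X)
run("step top R",g,0,-1,range(310,405),130,142,.05,X)
run("step top L",g,0,-1,range(212,300),130,142,.05,X)
run("step foot R",g,0,1,range(310,370),133,144,0,X)
run("left rim",b,1,1,range(142,186),198,212,.03,Y)
run("right rim",b,1,-1,range(142,186),294,312,.03,Y)
run("board foot",g,1,1,range(192,210),200,212,0,Y)
run("board top",g,1,-1,range(140,208),194,208,.11,Y)
```

```text
front foot slope -0.0012 at ends [0.539  0.5394] rms 0.0002 n 64
back rim slope 0.0112 at ends [0.721  0.7174] rms 0.0004 n 88
step top R slope -0.0006 at ends [0.714  0.7142] rms 0.0044 n 67
step top L slope 0.0377 at ends [0.7232 0.7111] rms 0.0039 n 82
step foot R slope -0.0608 at ends [0.6919 0.7114] rms 0.0025 n 47
left rim slope -0.0072 at ends [0.2503 0.2514] rms 0.0006 n 38
right rim slope -0.0077 at ends [-0.0709 -0.0697] rms 0.0001 n 44
board foot slope -0.0062 at ends [0.2494 0.2504] rms 0.0002 n 18
board top slope -0.0106 at ends [0.2659 0.2675] rms 0.0004 n 54
```

The left end is flush: its rim slope and position match the board. The back looks flush too, but lens error leaves 1–2 mm unsure. A gentle check press at the front middle with the fingers shut will settle it.

{"method": "jog_arm", "body": {"deltas": "-0.4 0 0 0 0 0;-0.8 0 0 0 0 0;-0.8 0 0 0 0 0;-0.8 0 0 0 0 0;-0.9 0 0 0 0 0;-0.9 0 0 0 0 0;-0.9 0.4 0 0 0 0;-0.9 0.9 0 0 0 0;0 0.9 0 0 0 0;0 0.9 0 0 0 0;0 0.9 0 0 0 0;0 0.9 0 0 0 0;0 0.9 0 0 0 0;0 0.9 0 0 0 0;0 0.9 0 0 0 0;0 0.9 0 0 0 0;0 0.9 0 0 0 0;0 0.9 0 0 0 0;0 0.9 0 0 0 0;0 0.9 0 0 0 0", "gripper": 0}}

```text
time: 30.9
eef_pos: [0.4904, 0.0306, 0.1583]
tcp_rot: [0.711, 0.703, 0.0, 0.0]
contact_force: [0.2, 0.2, 0.3]
opening: 0.002
finger_force: 0.0
```

{"method": "jog_arm", "body": {"deltas": "0 0.9 0 0 0 0;0 0.9 0 0 0 0;0 0.9 0 0 0 0;0 0.7 0 0 0 0;0 0 -0.4 0 0 0;0 0 -0.8 0 0 0;0 0 -0.8 0 0 0;0 0 -0.8 0 0 0;0 0 -0.8 0 0 0;0 0 -0.8 0 0 0;0 0 -0.8 0 0 0;0 0 -0.8 0 0 0;0 0 -0.4 0 0 0;0 0 0 0 0 0"}}

```text
time: 32.65
eef_pos: [0.49, 0.0974, 0.0296]
tcp_rot: [0.711, 0.703, -0.001, -0.001]
contact_force: [0.0, -0.3, 0.3]
opening: 0.0
finger_force: 0.0
```

{"method": "jog_arm", "body": {"deltas": "0.2 0 -0.15 0 0 0;0.3 0 0 0 0 0;0.3 0 0 0 0 0;0.3 0 0 0 0 0;0.1 0 0 0 0 0;0.1 0 0 0 0 0;0 0 0 0 0 0"}}

```text
time: 33.52
eef_pos: [0.5165, 0.0974, 0.0273]
tcp_rot: [0.711, 0.703, -0.0, -0.0]
contact_force: [-0.2, -0.2, 0.3]
opening: 0.004
finger_force: 0.0
```

{"method": "jog_arm", "body": {"deltas": "0.1 0 0 0 0 0;0.1 0 0 0 0 0;0 0 0 0 0 0"}}

```text
time: 33.9
eef_pos: [0.5206, 0.0974, 0.0274]
tcp_rot: [0.711, 0.703, 0.0, 0.0]
contact_force: [-0.1, -0.6, -0.7]
opening: -0.001
finger_force: 0.0
```

{"method": "jog_arm", "body": {"deltas": "0.06 0 0 0 0 0;0.06 0 0 0 0 0;0 0 0 0 0 0"}}

```text
time: 34.28
eef_pos: [0.5226, 0.0974, 0.0273]
tcp_rot: [0.711, 0.703, -0.0, -0.0]
contact_force: [-1.8, -0.3, 1.2]
opening: -0.001
finger_force: 0.7
```

{"method": "jog_arm", "body": {"deltas": "0.06 0 0 0 0 0;0.06 0 0 0 0 0;0 0 0 0 0 0"}}

```text
time: 34.65
eef_pos: [0.5227, 0.0975, 0.0269]
tcp_rot: [0.711, 0.703, -0.003, -0.003]
contact_force: [-7.6, -0.1, 5.4]
opening: 0.004
finger_force: 4.1
```

{"method": "jog_arm", "body": {"deltas": "0.06 0 0 0 0 0;0.06 0 0 0 0 0;0 0 0 0 0 0"}}

```text
time: 35.02
eef_pos: [0.5228, 0.0975, 0.0267]
tcp_rot: [0.711, 0.703, -0.005, -0.005]
contact_force: [-14.9, -1.2, 12.5]
opening: 0.001
finger_force: 7.4
```

The force rose to 15 N with no movement, so the back is against the step. Letting go.

{"method": "jog_arm", "body": {"deltas": "-0.1 0 0 0 0 0;-0.3 0 0 0 0 0;-0.8 0 0 0 0 0;-0.5 0 0.4 0 0 0;0 0 0.8 0 0 0;0 0 0.9 0 0 0;0 0 0.9 0 0 0;0 0 0.9 0 0 0;0 0 0.9 0 0 0;0 0 0.9 0 0 0;0 0 0.9 0 0 0;0 0 0.9 0 0 0;0 0 0.5 0 0 0;0 0 0 0 0 0;0 0 0 0 0 0"}}

```text
time: 36.9
eef_pos: [0.4932, 0.0974, 0.1866]
tcp_rot: [0.711, 0.703, -0.001, -0.001]
contact_force: [-0.1, 0.8, -0.2]
opening: -0.0
finger_force: 0.0
```

Run:
```python
from h import *
s=get_state(); print(s['eef_pos'],s['contact_force'])
print(ctrl.sign_off())
```

```text
[0.49316056 0.09739548 0.18658385] [-0.09173506  0.78022024 -0.17955602]
the job is handed in; nothing more can be done
None
```

The tray is home, with its back against the step and its left end against the end board (both confirmed by a firm stop when pushed). The pot and both glasses were upright and untouched in the last picture, the arm is clear, and the job was handed in at about 37 s.

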